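Lay the wood sample down and shut the specimen case

ROBOT

A 6-joint arm with a two-finger parallel gripper is mounted at the origin on the work surface. World frame = base frame: x ahead of the robot, y to its left, z up, the work surface at z = 0. Lengths are in m, angles in rad, forces in N, time in s.
With the tool pointing down it reaches from about 0.275 to 0.725 m from the base axis. Payload 15.9 kg.
Tool frame: the origin (TCP) lies midway between the tips of the shut fingers; the grasp point (between the pads) lies 19 mm behind it; z points along the fingers, y is the line along which they close (so a half turn about z gives the same grasp; the last joint's range is limited). The gripper opens to 85 mm and grips with 20 to 120 N. Pads are 22 mm wide; open, the fingers measure 114 mm over their backs; the gripper's body (76 mm by 85 mm) begins 54 mm behind the grasp point. The pads swing forward as they close: fully open they stand 13 mm farther back than shut.
Start: joints at [-1.333, 0.213, -0.034, 1.323, 0, 1.571], TCP at [0.118, -0.486, 0.231] pointing down, gripper open.
Joint ranges: [-2.98, 2.98], [-0.74, 1.72], [-1.14, 1.35], [-2.1, 2.04], [-1.57, 1.44], [-3.14, 3.14]. Speed limits (rad/s): [1.89, 1.89, 2.39, 2.57, 3.14, 3.14].

INTERFACE

Orientations are given as a unit quaternion [w, x, y, z].
In Python, from plant import manip, camera, camera_model, ticket gives the robot as it stands.
- The arm moves only by the tool arm_command, never from a script. Its argument "deltas" is a list of rows, each an object with "slide": the shift along the tool's x, y, z in m, a list of three; "delta_rot": the turn, a rotation vector about the tool's x, y, z in degrees, a list of three; "fingers": the finger opening in m, from 0 to 0.0854. A call has 1 to 10 rows; each row is the pose to reach, as a shift and turn from the pose commanded when the call began, along the tool's axes at that moment; what a row does not reach only later rows make up. A row lasts 1/12 s, in which the tool goes at most 41.7 mm and 7.16 degrees, less where a joint would pass 70% of its speed; a pose out of reach is approached as far as the arm can. A call with a gripper value outside its range is refused whole. The fingers move at their own pace and stop on an object; "force" is the grip in N (left out, the last holds). Time passes only in rows, so rows that repeat a pose let the fingers close. It gives the time, the measured TCP pose, the force, the opening and the grip force at its end, in the units of the state.
- manip.read_state(): the state, without advancing time (a new reading comes with each control period).
- camera(name): name is "scene" or "side" or "wrist"; returns (picture, depth): 480x640x3 uint8, red, green, blue; 480x640 float32, m along the optical axis (not along the pixel's ray), 0 where there is no reading.
- camera_model(name): a dict with "camera_matrix" (3x3 intrinsics, pixels), "k1" (the pictures are not rectified: a ray, as slopes to the right and down, at radius r is drawn at 1 + k1 r^2 times it, then the intrinsics apply), "R" (3x3) and "t" (3): a world point X has camera coordinates R X + t; the wrist camera has in their place "mount" (4x4, takes a point from camera to tool coordinates, whose origin is the TCP and whose axes are the flange's). Camera axes: x right, y down, z forward; pixel columns grow to the right and rows downward; lengths in m; the calibration is good to about 2 mm. A picture is of the moment at which its call begins: read the wrist's pose just before it. camera_model takes no time and is no camera call.
- ticket.close_job(): hands the job in; it is judged then, once.
The state is a dict: "t": time; "joints": joint angles; "qvel": joint speeds; "effort": joint torques, N m; "tool_pos": TCP position; "tcp_rot": TCP orientation; "ft_force": force on the tool from outside, world axes, zero at the start; "moment": the same for the moment, N m; "grip_width": opening from 0.0 (shut) to 1.0 (fully open); "grip_force": force on a finger pad.
Only numpy, scipy, OpenCV 4.12 (cv2) and the standard library are available. Lean on these libraries where they do the work, as an engineer would, in place of code of your own. Each camera call takes 0.05 s, during which the arm holds its last target. There are 200 camera calls.

TASK

Close up the open specimen case: with the fingertips, push over the tall wood sample that stands at one end of it so that it lies flat along the case floor, then push the lid over and press it fully shut. Do not lift or carry anything; leave the short block in the case standing, and leave the other things on the table where they are.

Things in the scene. Friction and masses are not known exactly. Their poses are not given: they have to be found in the camera images.
- case: Open grey plastic specimen case, fixed to the table; outside 96 (its x) by 240 (its y) by 52 mm high, walls and floor 6 mm, so inside 84 by 228 mm and 46 mm deep. Origin: centre of its underside, on the table. Its x axis points level to the hinged long side, its y axis along its length, z up. The tall sample fits lying only along y, not across.
- lid (a joint): Angle of the case's lid: 0 = fully shut, about 1.57 = upright, starts open between 1.6 and 1.85 (leaning back outwards), limit 1.95. Stiff friction hinge (about 0.12 N m): stays wherever it is left, about 2 N at the free edge turns it when it is upright. The lid is a grey plate 96 by 240 by 6 mm with a blank paper label on its outer face.
- lid_hinge (a point): Middle of the lid's hinge line, on the upper outer edge of the case's +x long side, 52 mm above the table. The line runs along the case's y axis; the inner face of the lid lies in the plane through it.
- lid_edge (a point): Middle of the lid's free edge, on the outer face (the face that is on top when shut), 96 mm from the hinge line.
- tall: Tall plain wood sample, a 28 by 28 by 120 mm block of about 60 g, standing upright on the case floor about 26 mm from one end wall of the inside (either end) to its centre. Origin: centre of its underside; z axis along its length (up at the start).
- stub: Short plain wood block, 28 by 28 by 36 mm, standing on the case floor near the other end; it stays there. It is lower than the rim. Origin: centre of its underside; z up.
- dowel_a: Small upright wood dowel, 20 mm diameter, 38 mm high, on the table in front of the case (beside its unhinged long side). Origin: centre of its underside. Leave alone.
- dowel_b: Another such dowel, next to dowel_a. Leave alone.
- boat_a: White plastic weighing boat, about 70 mm square, 22 mm high, on the table in front of the case. Origin: centre of its underside. Leave alone.
- boat_b: Another such weighing boat, elsewhere on the table. Leave alone.
- dish: Closed glass dish, 90 mm diameter, 15 mm high. Origin: centre of its underside. Leave alone.
- driver: Screwdriver lying on the table. Origin: on the table under it. Leave alone.
- spare: Spare wood sample lying on the table outside the case, 120 by 28 by 28 mm. Origin: centre of its underside, x along its length. Leave alone.
Not all that is in view belongs to the job. What is shaped like the tall but purple or red is not meant.

How it is judged:
By the outcome, as a careful person would: the job done as asked, in the order asked, and still so for the second after the job is handed in, with the robot touching nothing.
It also fails if it takes over 45 s, if anything falls off the work surface, if the arm or the gripper's body presses on something with over 40 N, if the wrist force passes 120 N, or if a joint passes its speed limit or range.

## Working session

There is one attempt and no reset: what is moved stays moved. The work goes in short steps, Python scripts to look and compute and a tool call to move; the robot and the scene stay as the last step left them, time stands still between calls to the robot, and variables do not carry over. Pictures are saved under pics/ and viewed, at most 10 in all, crops included, and the job is handed in when it is done.

Besides the shell and the picture viewer there is one more tool, called as name(argument=value, ...) on one line, values as JSON. arm_command: Moves the arm, as the interface text tells. Its arguments: {"type":"object","properties":{"deltas":{"type":"array"},"force":{"type":"number"}},"required":["deltas"]}

```bash
mkdir -p pics; cat > h.py <<'E'
import numpy as np, cv2
from scipy.spatial.transform import Rotation as Rn
from plant import manip, camera, camera_model, ticket
def shot(n,f):
    p,d=camera(n); cv2.imwrite('pics/%s.png'%f,p[:,:,::-1]); np.save('pics/%s.npy'%f,d); return p,d
def rays(n,uv):
    m=camera_model(n); K=np.array(m['camera_matrix']); k=m['k1']
    uv=np.atleast_2d(uv).astype(float)
    return cv2.undistortPoints(uv[:,None],K,np.array([k,0,0,0.]))[:,0]
def world(n,f,uv):
    d=np.load('pics/%s.npy'%f); m=camera_model(n); r=rays(n,uv); o=[]
    for (u,v),(a,b) in zip(np.atleast_2d(uv),r):
        w=d[max(0,int(v)-1):int(v)+2,max(0,int(u)-1):int(u)+2]; w=w[w>0]
        z=np.median(w) if len(w) else np.nan
        o.append(np.array(m['R']).T@(np.array([a*z,b*z,z])-np.array(m['t'])))
    return np.round(o,4)
E
python3 - <<'E'
from h import *
shot('scene','s0');shot('side','d0')
for n in('scene','side'):
    m=camera_model(n);print(n,-np.array(m['R']).T@np.array(m['t']),np.round(m['R'],2))
s=manip.read_state();print(s)
E
```

```text
scene [1.2020695  0.30966522 0.57828906] [[-0.44  0.9   0.02]
 [ 0.5   0.27 -0.82]
 [-0.74 -0.35 -0.57]]
side [0.03237599 0.79559431 1.14610193] [[-0.86 -0.52 -0.01]
 [-0.38  0.65 -0.66]
 [ 0.35 -0.56 -0.75]]
{'t': 0.1, 'joints': array([-1.33297482e+00,  2.13284507e-01, -3.49328009e-02,  1.32350320e+00,
       -1.54602303e-05,  1.57085408e+00]), 'qvel': array([-2.88566052e-04, -1.26697760e-05,  2.77765982e-04,  9.31142033e-04,
       -1.50047785e-03, -6.97548553e-04]), 'effort': array([-1.63080371e-03, -6.87251544e+01,  4.87805665e+01,  1.22674470e-02,
       -1.25400703e-05,  2.25217455e-06]), 'tool_pos': array([ 0.11772218, -0.4856553 ,  0.23090208]), 'tcp_rot': array([-4.57906603e-04,  9.92941762e-01,  1.18602040e-01, -6.25066445e-05]), 'ft_force': array([-0.05816202,  0.30407107,  0.36175683]), 'moment': array([ 0.01219268, -0.04391746, -0.02587159]), 'grip_force': 0.0, 'grip_width': 1.0021181522405764}
```

View pics/s0.png

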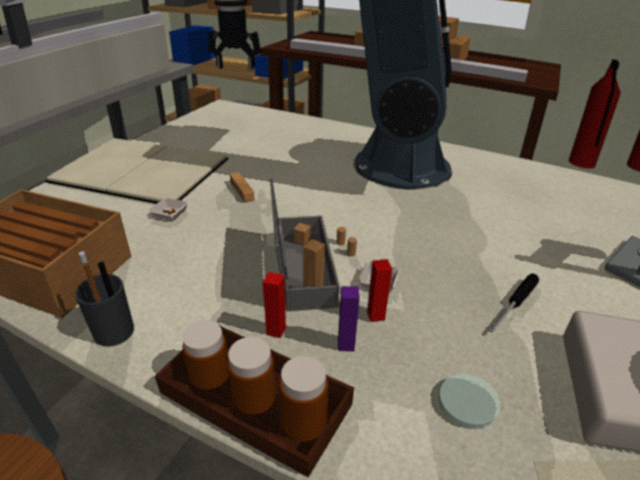

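View pics/d0.png

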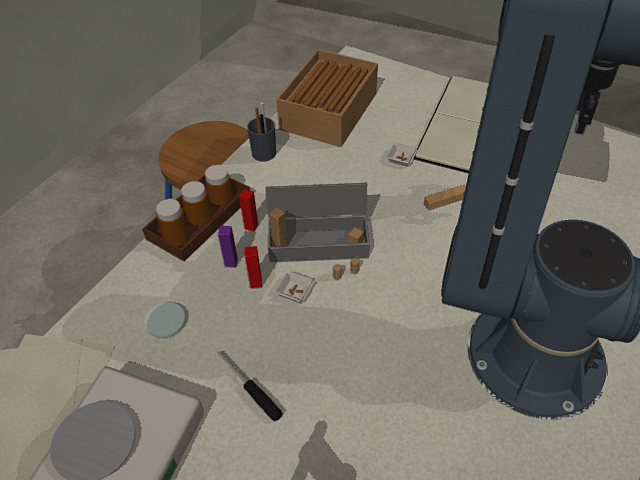

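The side view shows the case at about (320,240), with the tall sample at (279,228), the stub at (356,236), the lid behind them, and the red and purple posts to the left (250,210), (253,267), (228,247). I'll enlarge it to read pixel positions.

```bash
python3 - <<'E'
from h import *
p=cv2.imread('pics/d0.png')[170:305,220:400]; cv2.imwrite('pics/d0c.png',cv2.resize(p,None,fx=4.4,fy=4.4,interpolation=cv2.INTER_CUBIC))
p=cv2.imread('pics/s0.png')[170:360,220:440]; cv2.imwrite('pics/s0c.png',cv2.resize(p,None,fx=3.0,fy=3.0,interpolation=cv2.INTER_CUBIC))
E
```

```text
(no output)
```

View pics/d0c.png

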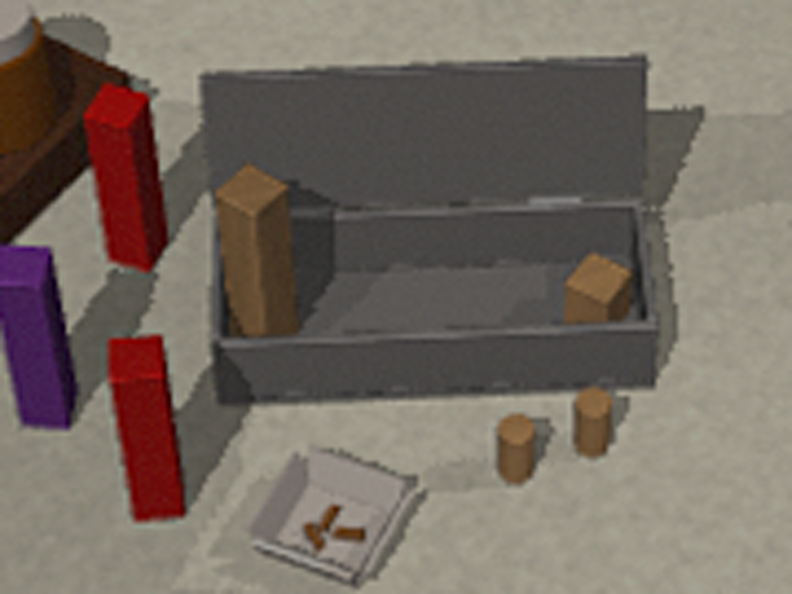

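View pics/s0c.png

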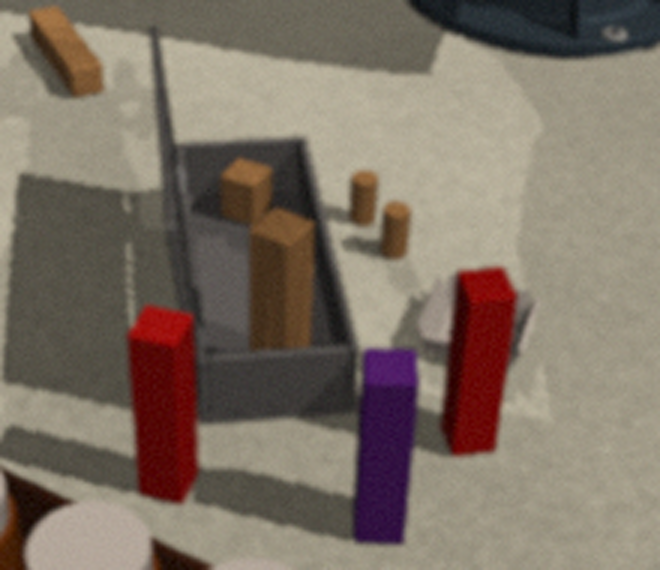

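The crops show the lid leaning back. The tall sample stands at the left end, top centre (252,190) in the side crop. The stub's top is at (600,276) and the rim front corners are (213,343) and (656,322). Three posts stand beyond the tall end.

```bash
cat >> h.py <<'E'
def plane(n,uv,z):
    m=camera_model(n);R=np.array(m['R']);c=-R.T@np.array(m['t']);r=rays(n,uv)
    d=np.c_[r,np.ones(len(r))]@R
    return np.round(c+d*((z-c[2])/d[:,2])[:,None],4)
E
python3 - <<'E'
from h import *
P=[('rimFL',213,343,.052),('rimFR',656,322,.052),('rimBR',640,205,.052),('rimBL',212,217,.052),('lidL',203,76,None),('lidR',645,60,None),('lidmid',425,72,None),
('tb',252,165,.126),('tr',288,185,.126),('tf',254,215,.126),('tl',217,192,.126),('sb',600,253,.042),('sr',631,270,.042),('sf',602,298,.042),('sl',566,282,.042),
('red1',118,103,.12),('red2',136,355,.12),('purp',24,262,.12),('dow1',517,427,.038),('dow2',593,400,.038),('boat',340,515,.005)]
for n,u,v,z in P:
    uv=[[220+u/4.4,170+v/4.4]]
    print(n,plane('side',uv,z)[0] if z else '',world('side','d0',uv)[0])
Q=[('lidtop',155,32,None),('rimFnear',355,347,.052),('rimFfar',303,140,.052),('rimBnear',200,352,.052),('tall',283,226,.126),('tb',278,208,.126),('tf',290,243,.126),('stub',247,172,.042)]
for n,u,v,z in Q:
    uv=[[220+u/3,170+v/3]]
    print('S',n,plane('scene',uv,z)[0] if z else '',world('scene','s0',uv)[0])
E
```

```text
rimFL [0.6298 0.078  0.052 ] [0.6313 0.0762 0.0493]
rimFR [ 0.4338 -0.0546  0.052 ] [ 0.4525 -0.0941  0.0011]
rimBR [ 0.482  -0.1255  0.052 ] [ 0.4827 -0.1271  0.0501]
rimBL [0.6822 0.0027 0.052 ] [0.6832 0.0015 0.0503]
lidL  [ 0.6885 -0.0112  0.1462]
lidR  [ 0.557  -0.2745  0.0034]
lidmid  [ 0.5885 -0.0743  0.1452]
tb [0.6412 0.0148 0.126 ] [ 0.6623 -0.0122  0.0907]
tr [0.6169 0.0173 0.126 ] [ 0.6485 -0.0248  0.0708]
tf [0.6203 0.0441 0.126 ] [0.6226 0.0411 0.1219]
tl [0.6461 0.0403 0.126 ] [0.648  0.0379 0.1228]
sb [ 0.4878 -0.0909  0.042 ] [ 0.4994 -0.1134  0.014 ]
sr [ 0.4671 -0.0885  0.042 ] [ 0.4734 -0.1014  0.0259]
sf [ 0.4709 -0.0626  0.042 ] [ 0.4719 -0.0646  0.0394]
sl [ 0.4935 -0.0628  0.042 ] [ 0.4955 -0.0667  0.037 ]
red1 [0.7336 0.0083 0.12  ] [0.7347 0.0071 0.1185]
red2 [0.6214 0.1485 0.12  ] [0.6218 0.148  0.1192]
purp [0.7074 0.127  0.12  ] [0.7078 0.1267 0.1194]
dow1 [0.4674 0.0353 0.038 ] [0.4675 0.0351 0.0376]
dow2 [ 0.4419 -0.0008  0.038 ] [ 0.4418 -0.0006  0.0382]
boat [0.5308 0.1109 0.005 ] [0.5315 0.1099 0.0033]
S lidtop  [ 0.5004 -0.1367  0.1445]
S rimFnear [0.635  0.0775 0.052 ] [0.6318 0.0762 0.049 ]
S rimFfar [ 0.4439 -0.0503  0.052 ] [ 3.685e-01 -8.610e-02 -3.000e-04]
S rimBnear [ 0.6809 -0.001   0.052 ] [ 0.6791 -0.0021  0.0502]
S tall [0.6381 0.0307 0.126 ] [0.6357 0.0295 0.124 ]
S tb [0.6236 0.0201 0.126 ] [ 0.4666 -0.0585  0.0033]
S tf [0.6508 0.0415 0.126 ] [0.6474 0.0398 0.1232]
S stub [ 0.4866 -0.0735  0.042 ] [ 0.4837 -0.0751  0.0398]
```

```bash
cat >> h.py <<'E'
A=np.radians(33.5);Lv=np.array([np.cos(A),np.sin(A),0]);Hv=np.array([np.sin(A),-np.cos(A),0]);C=np.array([.557,-.025,0])
RT=np.c_[Lv,Hv,[0,0,-1]]
def go(L,H,z):
    s=manip.read_state();q=np.roll(s['tcp_rot'],-1);R=Rn.from_quat(q).as_matrix()
    d=C+L*Lv+H*Hv+[0,0,z]-s['tool_pos']
    print('slide',np.round(R.T@d,4),'rot',np.round(np.degrees(Rn.from_matrix(R.T@RT).as_rotvec()),1))
def case(p): d=np.asarray(p)-C; return np.round([d@Lv,d@Hv,d[2]],4)
E
python3 -c "
from h import *
go(.15,-.003,.23)"
```

```text
slide [ 0.6755 -0.3981  0.0013] rot [ -0.1  -0.  -19.9]
```

arm_command(deltas=[{"slide": [0.034,-0.02,0],"delta_rot": [0,0,0],"fingers": 0.02},{"slide": [0.068,-0.04,0],"delta_rot": [0,0,-2],"fingers": 0.02},{"slide": [0.102,-0.06,0],"delta_rot": [0,0,-4],"fingers": 0.02},{"slide": [0.136,-0.08,0],"delta_rot": [0,0,-6],"fingers": 0.02},{"slide": [0.17,-0.1,0],"delta_rot": [0,0,-8],"fingers": 0.02},{"slide": [0.204,-0.12,0],"delta_rot": [0,0,-10],"fingers": 0.02},{"slide": [0.238,-0.14,0],"delta_rot": [0,0,-12],"fingers": 0.02},{"slide": [0.272,-0.16,0],"delta_rot": [0,0,-14],"fingers": 0.02},{"slide": [0.306,-0.18,0],"delta_rot": [0,0,-16],"fingers": 0.02},{"slide": [0.34,-0.2,0],"delta_rot": [0,0,-20],"fingers": 0.02}])

```text
t: 0.93
tool_pos: [0.402, -0.2097, 0.2313]
tcp_rot: [-0.0, 0.957, 0.29, -0.0]
ft_force: [0.9, -0.1, 0.1]
grip_width: 0.235
grip_force: 0.0
```

```bash
python3 -c "
from h import *
s=manip.read_state();print(s['t'],case(s['tool_pos']))
go(.15,-.003,.23)"
```

```text
0.9333 [-0.2312  0.0685  0.2313]
slide [ 0.3814 -0.0702  0.0012] rot [-0.   0.   0.2]
```

arm_command(deltas=[{"slide": [0.038,-0.007,0],"delta_rot": [0,0,0],"fingers": 0.02},{"slide": [0.076,-0.014,0],"delta_rot": [0,0,0],"fingers": 0.02},{"slide": [0.114,-0.021,0],"delta_rot": [0,0,0],"fingers": 0.02},{"slide": [0.152,-0.028,0],"delta_rot": [0,0,0],"fingers": 0.02},{"slide": [0.19,-0.035,0],"delta_rot": [0,0,0],"fingers": 0.02},{"slide": [0.228,-0.042,0],"delta_rot": [0,0,0],"fingers": 0.02},{"slide": [0.266,-0.049,0],"delta_rot": [0,0,0],"fingers": 0.02},{"slide": [0.304,-0.056,0],"delta_rot": [0,0,0],"fingers": 0.02},{"slide": [0.342,-0.063,0],"delta_rot": [0,0,0],"fingers": 0.02},{"slide": [0.38,-0.07,0],"delta_rot": [0,0,0],"fingers": 0.02}])

```text
t: 1.77
tool_pos: [0.6796, 0.0589, 0.2309]
tcp_rot: [-0.0, 0.957, 0.289, -0.0]
ft_force: [1.0, -0.1, 1.3]
grip_width: 0.232
grip_force: 0.0
```

```bash
python3 -c "
from h import *
s=manip.read_state();print(s['t'],case(s['tool_pos']))
go(.15,-.003,.105)
m=camera_model('wrist');print(np.round(m['mount'],3))
p,d=shot('wrist','w1')"
```

```text
1.7667 [ 0.1485 -0.0023  0.2309]
slide [ 0.0015 -0.0007  0.1259] rot [-0.   0.   0.1]
[[-0.    -0.956 -0.295  0.076]
 [ 1.    -0.001  0.    -0.   ]
 [-0.001 -0.295  0.956 -0.143]
 [ 0.     0.     0.     1.   ]]
```

View pics/w1.png

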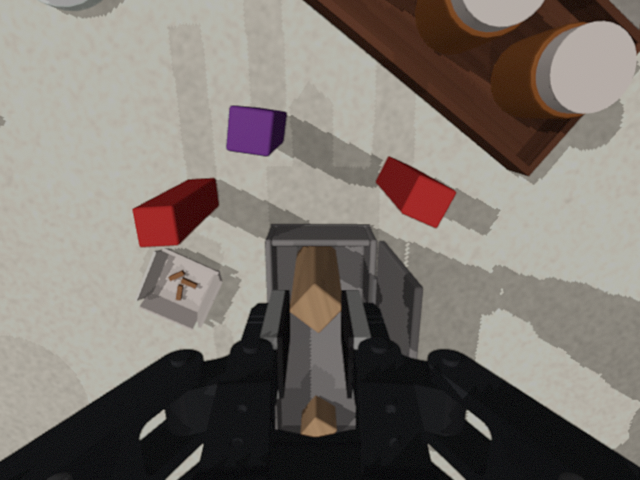

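The wrist view shows the tall sample's top at (317,308), centred laterally between the fingers, and everything around the fingers is clear. I'll go down behind it and then push near its top.

arm_command(deltas=[{"slide": [0.001,0,0.03],"delta_rot": [0,0,0],"fingers": 0.02},{"slide": [0.001,0,0.06],"delta_rot": [0,0,0],"fingers": 0.02},{"slide": [0.001,0,0.09],"delta_rot": [0,0,0],"fingers": 0.02},{"slide": [0.001,0,0.122],"delta_rot": [0,0,0],"fingers": 0.02},{"slide": [-0.008,0,0.122],"delta_rot": [0,0,0],"fingers": 0.02},{"slide": [-0.014,0,0.122],"delta_rot": [0,0,0],"fingers": 0.02},{"slide": [-0.02,0,0.122],"delta_rot": [0,0,0],"fingers": 0.02},{"slide": [-0.026,0,0.122],"delta_rot": [0,0,0],"fingers": 0.02},{"slide": [-0.032,0,0.122],"delta_rot": [0,0,0],"fingers": 0.02},{"slide": [-0.037,0,0.122],"delta_rot": [0,0,0],"fingers": 0.02}])

```text
t: 2.65
tool_pos: [0.648, 0.0364, 0.1103]
tcp_rot: [0.0, 0.957, 0.289, 0.001]
ft_force: [-0.0, 0.2, 0.4]
grip_width: 0.236
grip_force: 0.1
```

```bash
python3 -c "
from h import *
s=manip.read_state();print(s['t'],case(s['tool_pos']),s['ft_force'])"
```

```text
2.65 [ 0.1097 -0.001   0.1103] [-0.00661891  0.16704118  0.39101624]
```

arm_command(deltas=[{"slide": [-0.004,0,0],"delta_rot": [0,0,0],"fingers": 0.02},{"slide": [-0.008,0,0],"delta_rot": [0,0,0],"fingers": 0.02},{"slide": [-0.012,0,0],"delta_rot": [0,0,0],"fingers": 0.02},{"slide": [-0.016,0,0],"delta_rot": [0,0,0],"fingers": 0.02},{"slide": [-0.02,0,0],"delta_rot": [0,0,0],"fingers": 0.02},{"slide": [-0.024,0,0],"delta_rot": [0,0,0],"fingers": 0.02},{"slide": [-0.028,0,0],"delta_rot": [0,0,0],"fingers": 0.02},{"slide": [-0.032,0,0],"delta_rot": [0,0,0],"fingers": 0.02},{"slide": [-0.036,0,0],"delta_rot": [0,0,0],"fingers": 0.02},{"slide": [-0.04,0,0],"delta_rot": [0,0,0],"fingers": 0.02}])

```text
t: 3.48
tool_pos: [0.6143, 0.0144, 0.1093]
tcp_rot: [-0.0, 0.957, 0.289, -0.0]
ft_force: [0.2, -1.0, -0.7]
grip_width: 0.236
grip_force: 0.0
```

```bash
python3 -c "
from h import *
s=manip.read_state();print(s['t'],case(s['tool_pos']),s['ft_force'])
shot('side','d1');p=cv2.imread('pics/d1.png')[170:305,220:400]; cv2.imwrite('pics/d1c.png',cv2.resize(p,None,fx=4.4,fy=4.4,interpolation=cv2.INTER_CUBIC))"
```

```text
3.4833 [ 0.0695 -0.0012  0.1093] [ 0.23158638 -0.96957278 -0.66009301]
```

View pics/d1c.png

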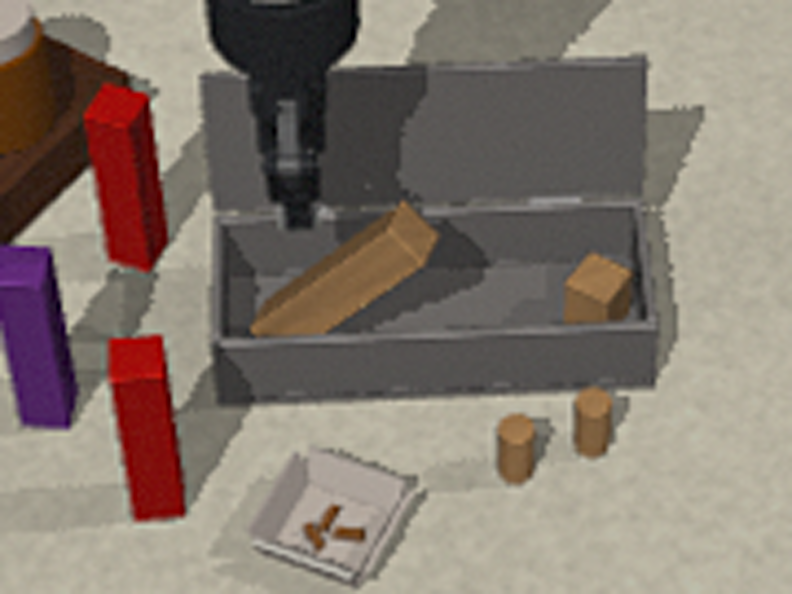

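The tall sample is caught mid-fall, tipping along the case towards the stub. I'll lift clear and look again.

arm_command(deltas=[{"slide": [0,0,-0.02],"delta_rot": [0,0,0],"fingers": 0.0},{"slide": [0,0,-0.05],"delta_rot": [0,0,0],"fingers": 0.0},{"slide": [0,0,-0.08],"delta_rot": [0,0,0],"fingers": 0.0},{"slide": [0,0,-0.11],"delta_rot": [0,0,0],"fingers": 0.0},{"slide": [0,0,-0.11],"delta_rot": [0,0,0],"fingers": 0.0},{"slide": [0,0,-0.11],"delta_rot": [0,0,0],"fingers": 0.0}])

```text
t: 4.03
tool_pos: [0.6156, 0.0146, 0.2209]
tcp_rot: [0.0, 0.957, 0.289, 0.002]
ft_force: [-0.5, -0.1, -1.7]
grip_width: -0.004
grip_force: 0.0
```

```bash
python3 -c "
from h import *
s=manip.read_state();print(s['t'],case(s['tool_pos']),s['ft_force'])
shot('side','d2');p=cv2.imread('pics/d2.png')[170:305,220:400]; cv2.imwrite('pics/d2c.png',cv2.resize(p,None,fx=4.4,fy=4.4,interpolation=cv2.INTER_CUBIC))
go(0,.115,.22)"
```

```text
4.0333 [ 0.0707 -0.0007  0.2209] [-0.45573446 -0.12447841 -1.73261566]
slide [-0.0704  0.1159 -0.0007] rot [ 0.  -0.   0.1]
```

View pics/d2c.png

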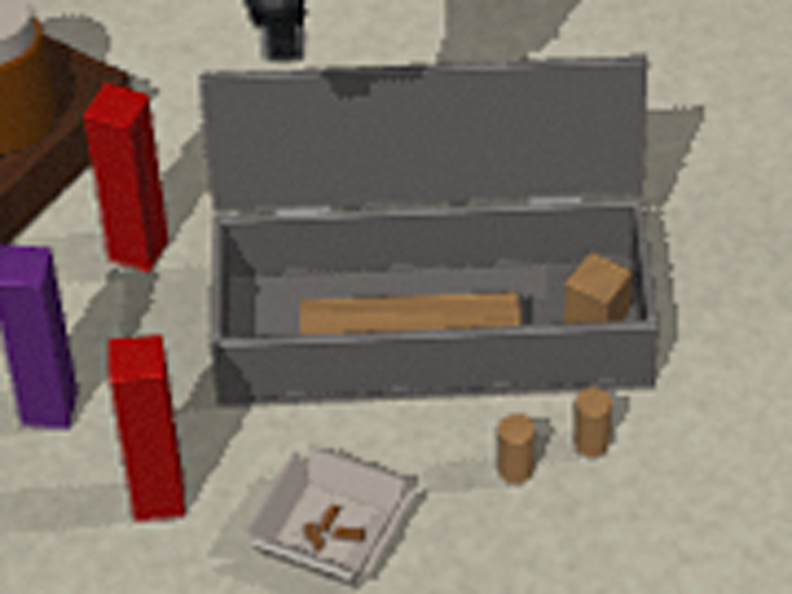

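The tall sample now lies flat along the case at (300–520, 312), and the stub is still standing at (597,290). Next I'll go behind the lid.

arm_command(deltas=[{"slide": [-0.02,0.03,0],"delta_rot": [0,0,0],"fingers": 0.0},{"slide": [-0.04,0.06,0],"delta_rot": [0,0,0],"fingers": 0.0},{"slide": [-0.06,0.09,0],"delta_rot": [0,0,0],"fingers": 0.0},{"slide": [-0.07,0.116,0],"delta_rot": [0,0,0],"fingers": 0.0},{"slide": [-0.07,0.116,0.03],"delta_rot": [0,0,0],"fingers": 0.0},{"slide": [-0.07,0.116,0.06],"delta_rot": [0,0,0],"fingers": 0.0},{"slide": [-0.07,0.116,0.09],"delta_rot": [0,0,0],"fingers": 0.0},{"slide": [-0.07,0.116,0.1],"delta_rot": [0,0,0],"fingers": 0.0},{"slide": [-0.07,0.106,0.1],"delta_rot": [0,0,0],"fingers": 0.0},{"slide": [-0.07,0.096,0.1],"delta_rot": [0,0,0],"fingers": 0.0}])

```text
t: 4.92
tool_pos: [0.6088, -0.1035, 0.1193]
tcp_rot: [-0.0, 0.957, 0.289, -0.0]
ft_force: [0.9, 0.1, 0.7]
grip_width: 0.001
grip_force: 0.0
```

arm_command(deltas=[{"slide": [0,-0.01,-0.003],"delta_rot": [0,0,0],"fingers": 0.0},{"slide": [0,-0.019,-0.006],"delta_rot": [0,0,0],"fingers": 0.0},{"slide": [0,-0.028,-0.008],"delta_rot": [0,0,0],"fingers": 0.0},{"slide": [0,-0.038,-0.008],"delta_rot": [0,0,0],"fingers": 0.0},{"slide": [0,-0.048,-0.007],"delta_rot": [0,0,0],"fingers": 0.0},{"slide": [0,-0.057,-0.004],"delta_rot": [0,0,0],"fingers": 0.0},{"slide": [0,-0.066,-0.001],"delta_rot": [0,0,0],"fingers": 0.0},{"slide": [0,-0.075,0.004],"delta_rot": [0,0,0],"fingers": 0.0},{"slide": [0,-0.083,0.009],"delta_rot": [0,0,0],"fingers": 0.0},{"slide": [0,-0.09,0.016],"delta_rot": [0,0,0],"fingers": 0.0}])

```text
t: 5.75
tool_pos: [0.5592, -0.0284, 0.1029]
tcp_rot: [-0.0, 0.957, 0.289, 0.0]
ft_force: [-0.2, 0.4, 2.1]
grip_width: -0.003
grip_force: 0.8
```

```bash
python3 -c "
from h import *
s=manip.read_state();print(s['t'],case(s['tool_pos']),s['ft_force'])
shot('side','d3');p=cv2.imread('pics/d3.png')[140:305,220:400]; cv2.imwrite('pics/d3c.png',cv2.resize(p,None,fx=3.6,fy=3.6,interpolation=cv2.INTER_CUBIC))"
```

```text
5.75 [-0.      0.004   0.1029] [-0.24290513  0.41831297  2.05895437]
```

View pics/d3c.png

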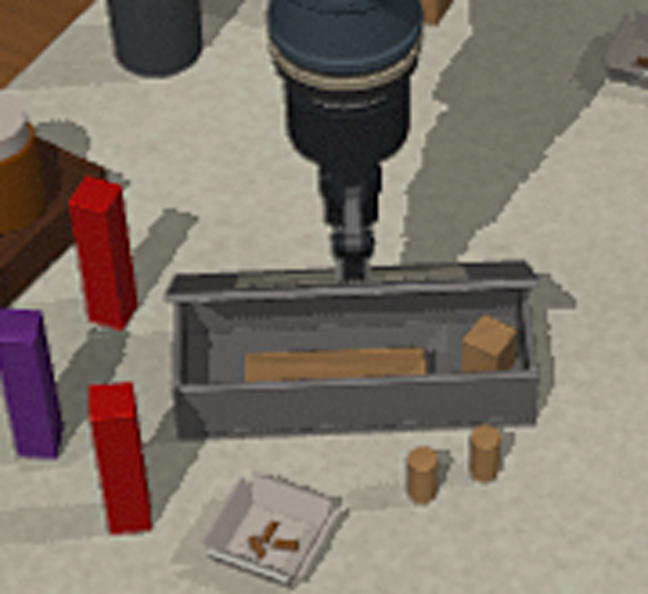

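The lid is partway down, with its free edge at (350,275), and the tall sample and stub are undisturbed. I'll carry on along the arc.

arm_command(deltas=[{"slide": [0,-0.006,0.007],"delta_rot": [0,0,0],"fingers": 0.0},{"slide": [0,-0.011,0.014],"delta_rot": [0,0,0],"fingers": 0.0},{"slide": [0,-0.016,0.021],"delta_rot": [0,0,0],"fingers": 0.0},{"slide": [0,-0.02,0.027],"delta_rot": [0,0,0],"fingers": 0.0},{"slide": [0,-0.023,0.032],"delta_rot": [0,0,0],"fingers": 0.0},{"slide": [0,-0.025,0.037],"delta_rot": [0,0,0],"fingers": 0.0},{"slide": [0,-0.027,0.04],"delta_rot": [0,0,0],"fingers": 0.0},{"slide": [0,-0.028,0.042],"delta_rot": [0,0,0],"fingers": 0.0},{"slide": [0,-0.028,0.044],"delta_rot": [0,0,0],"fingers": 0.0}])

```text
t: 6.55
tool_pos: [0.5441, -0.0057, 0.0591]
tcp_rot: [-0.0, 0.957, 0.289, -0.0]
ft_force: [-0.3, 0.2, 1.5]
grip_width: 0.001
grip_force: 0.4
```

arm_command(deltas=[{"slide": [0,0,0.001],"delta_rot": [0,0,0],"fingers": 0.0},{"slide": [0,0,0.002],"delta_rot": [0,0,0],"fingers": 0.0},{"slide": [0,0,0.002],"delta_rot": [0,0,0],"fingers": 0.0}])

```text
t: 6.8
tool_pos: [0.5442, -0.0058, 0.0579]
tcp_rot: [-0.0, 0.957, 0.289, 0.0]
ft_force: [-4.2, 2.2, 9.9]
grip_width: 0.001
grip_force: 4.7
```

arm_command(deltas=[{"slide": [0,0,0.001],"delta_rot": [0,0,0],"fingers": 0.0},{"slide": [0,0,0.001],"delta_rot": [0,0,0],"fingers": 0.0},{"slide": [0,0,0.001],"delta_rot": [0,0,0],"fingers": 0.0}])

```text
t: 7.05
tool_pos: [0.5444, -0.0058, 0.0578]
tcp_rot: [0.0, 0.957, 0.289, 0.001]
ft_force: [-11.0, 2.1, 25.9]
grip_width: -0.003
grip_force: 12.7
```

arm_command(deltas=[{"slide": [0,0,-0.01],"delta_rot": [0,0,0],"fingers": 0.0},{"slide": [0,0,-0.04],"delta_rot": [0,0,0],"fingers": 0.0},{"slide": [0,0,-0.08],"delta_rot": [0,0,0],"fingers": 0.0},{"slide": [0,0,-0.12],"delta_rot": [0,0,0],"fingers": 0.0},{"slide": [0,0,-0.16],"delta_rot": [0,0,0],"fingers": 0.0},{"slide": [0,0,-0.16],"delta_rot": [0,0,0],"fingers": 0.0}])

```text
t: 7.55
tool_pos: [0.5469, -0.006, 0.2242]
tcp_rot: [0.002, 0.957, 0.289, 0.005]
ft_force: [2.2, 0.1, 1.5]
grip_width: 0.0
grip_force: 0.0
```

```bash
python3 -c "
from h import *
shot('side','d4');p=cv2.imread('pics/d4.png')[170:305,220:400]; cv2.imwrite('pics/d4c.png',cv2.resize(p,None,fx=4.4,fy=4.4,interpolation=cv2.INTER_CUBIC))
for L in(-.1,0,.1):
  for H in(-.04,0.03):
    X=C+L*Lv+H*Hv+[0,0,.058];m=camera_model('side')
    uv=cv2.projectPoints(X[None],cv2.Rodrigues(np.array(m['R']))[0],np.array(m['t']),np.array(m['camera_matrix']),np.array([m['k1'],0,0,0.]))[0].ravel()
    print(L,H,world('side','d4',[uv])[0])"
```

```text
-0.1 -0.04 [ 0.4518 -0.0473  0.0574]
-0.1 0.03 [ 0.4906 -0.1061  0.057 ]
0 -0.04 [0.5354 0.0076 0.057 ]
0 0.03 [ 0.5744 -0.0513  0.0564]
0.1 -0.04 [0.6186 0.0631 0.0574]
0.1 0.03 [0.6566 0.0056 0.0586]
```

View pics/d4c.png

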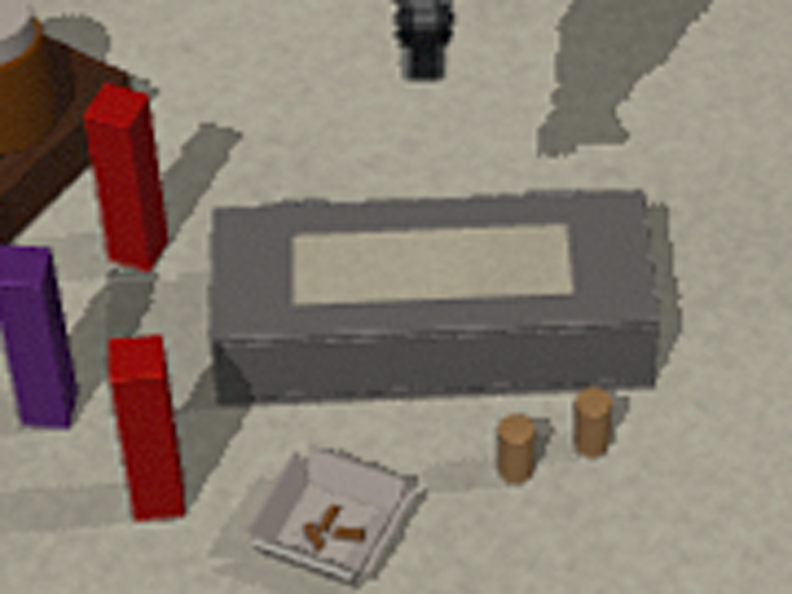

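The lid is shut flush: its top measures 57–58 mm everywhere, against 58 mm expected. The dowels at (517,450) and (593,423), the boat and the posts haven't moved.

```bash
python3 -c "
from plant import ticket
print(ticket.close_job())"
```

```text
the job is handed in; nothing more can be done
None
```

The job is handed in: the tall sample was lying flat along the case floor with the short block standing when last seen before closing, and the lid is pressed fully shut; nothing else in view was disturbed.

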